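Swing the pH electrode up out of the beaker

TASK

The measurement is finished: push the counterweighted electrode arm up by its end grip, past its balance point, so that it stays raised against its stop by itself and the electrode is clear of the beaker. Push gently with the fingertips without squeezing the grip, do not fling the arm, do not touch the electrode itself, and leave the beaker and the bottles where they stand.

Things in the scene. Friction and masses are not known exactly. Their poses are not given: they have to be found in the camera images.
- electrode_arm (a joint): Arm angle about its level pivot: 0 = lowered (arm level, on its lower stop), grows as the free end rises, 1.48 = raised, on its upper stop. Balance point 1.02 rad, give or take 0.05: below it the arm falls back to 0 when let go, above it it sinks slowly (damped) on to 1.48 and stays. Lifting at the grip takes about 2 N when level, less as it rises (mass varies a little).
- pivot_mid (a point): Centre of the arm's pivot, 135 mm above the bench, in the yoke of a white post on a fixed grey base plate (110 x 140 x 12 mm). The arm is a 14 mm square bar from here to the grip. Frame turns with the arm: y along it to the grip, x along the level pivot axis (roughly away from the robot), z up when lowered. Steel counterweight (42 mm diameter, 40 mm long) 63 mm above and behind the pivot.
- grip_mid (a point): Middle of the arm's free-end grip, a plain grey round bar 16 mm in diameter and 85 mm long on the arm's axis, reaching from 165 to 250 mm from the pivot; this point is 207.5 mm from the pivot. Frame as pivot_mid. Its underside is open: when lowered it is 127 mm above the bench. It rises on a circle about the pivot.
- grip: The same grip as a body of its own; origin at its middle (as grip_mid). It can turn a little about its long axis. To be pushed, not pinched.
- electrode: The electrode: black cap and glass stem (12 mm diameter) hanging square to the arm, 150 mm from the pivot, in a grey clamp (30 x 24 x 24 mm) on the arm. Origin on the arm's axis, z along the stem (up when lowered); it can turn a little about its stem; it reaches from 32 mm above the axis to 97 mm below it. Fragile: not to be touched by the robot.
- electrode_tip (a point): Lowest point of the electrode's glass bulb, 97 mm below the arm's axis; starts about 42 mm below the beaker's rim.
- beaker: Loose glass beaker, 80 mm over the rim, 80 mm high, about 160 g, standing under the electrode. Origin: centre of its underside.
- dropper_bottle: Loose amber dropper bottle, 42 mm diameter, 104 mm high with its rubber teat, beyond the stand. Origin: centre of its underside.
- wash_bottle: Loose white wash bottle, 56 mm diameter, 121 mm to the top of its cap, thin bent spout up to 150 mm, beyond the stand. Origin: centre of its underside.
- reagent_jar: Loose small white jar, 40 mm diameter, 55 mm high, on the robot's side of the stand. Origin: centre of its underside.
Not all that is in view belongs to the job. Of the things like the beaker, leave any that is black or purple; of the rest the smaller one is meant.

How it is judged:
By the outcome, as a careful person would: the job done as asked, in the order asked, and still so for the second after the job is handed in, with the robot touching nothing.
It also fails if it takes over 38 s, if anything falls off the work surface, if the arm or the gripper's body presses on something with over 40 N, if the wrist force passes 120 N, or if a joint passes its speed limit or range.

ROBOT

A 7-joint arm with a two-finger parallel gripper is mounted at the origin on the work surface. World frame = base frame: x ahead of the robot, y to its left, z up, the work surface at z = 0. Lengths are in m, angles in rad, forces in N, time in s.
With the tool pointing down it reaches from about 0.4 to 0.9 m from the base axis. Payload 5.5 kg.
Tool frame: the origin (TCP) lies midway between the tips of the shut fingers; the grasp point (between the pads) lies 19 mm behind it (manip.grip_depth is the distance from the TCP to the grasp point, in m); z points along the fingers, x is the direction in which the jaws open and shut, and the axes are right-handed (so a half turn about z gives the same grasp; the last joint's range is limited). The gripper opens to 92 mm and grips with 3 to 60 N. Pads are 19 mm wide; open, the fingers measure 130 mm over their backs; the gripper's body (75 mm by 190 mm) begins 47 mm behind the grasp point.
Start: joints at [1.406, 0.501, -0.427, 1.55, 0.221, 1.138, -0.21], TCP at [0.27, -0.591, 0.19] pointing down, gripper open.
Joint ranges: [-2.88, 2.88], [-0.31, 2.03], [-1.54, 1.56], [0.2, 2.42], [-1.41, 4.55], [0.19, 2.02], [-2.57, 2.57]. Speed limits (rad/s): [2.57, 2.57, 3.14, 3.14, 3.14, 3.14, 3.14].

INTERFACE

Orientations are given as a unit quaternion [x, y, z, w].
In Python, from bench import manip, effector, viewer gives the robot as it stands. Calls block until the motion is done:
- manip.move_pose(position, orientation): joint-space move of the TCP to a pose.
- manip.servo_line(position, ori=None, vel=0.15): straight line of the TCP; ori=None keeps the orientation; vel is the mean speed in m/s.
- manip.movej(angles): joint-space move.
- effector.open_jaws() and effector.close(f_grip=None): open the fingers fully, or close them until they stop; f_grip is the grip in N (None keeps the last).
- manip.sleep(seconds).
- manip.solve_ik(position, orientation): joint angles nearest the present ones, or None.
- viewer.get_image(name): name is "scene" or "top" or "wrist"; returns the picture (480x640x3 uint8, red, green, blue); there is no depth.
- viewer.get_calibration(name): a dict with "vfov" (degrees; the focal length in pixels is half the picture's height over the tangent of half this angle, whatever the lens; pixels are square), "cx", "cy" (the principal point, pixels), "dist_coeffs" ([k1, k2, p1, p2, k3] as OpenCV has them; the pictures are not rectified), "eye" and "attitude" of the camera in the world. Camera axes: x right, y down, z forward; pixel columns grow to the right and rows downward; lengths in m; the calibration is good to about 2 mm. A picture is of the moment at which its call begins: read the wrist's pose just before it. get_calibration takes no time and is no camera call; for the wrist camera it gives the pose at the moment of the call.
A pose or a line that the arm cannot do raises manip.PlanningError and nothing moves.
- manip.hand_in(): hands the job in, once; it reports no verdict.
Readings, each from a call of its own:
- manip.current_clock(): time.
- manip.current_q(): joint angles.
- manip.current_joint_velocities(): joint speeds.
- manip.current_tau(): joint torques, N m.
- manip.current_tool_pos(): TCP position.
- manip.current_tcp_rot(): TCP orientation.
- manip.current_force(): force on the tool from outside, world axes, zero at the start.
- manip.current_wrist_torque(): the same for the moment, N m.
- manip.current_finger_gap(): finger opening in m.
Only numpy, scipy, OpenCV 4.12 (cv2) and the standard library are available. Lean on these libraries where they do the work, as an engineer would, in place of code of your own. Each camera call takes 0.05 s, during which the arm holds its last target.

## Working session

There is one attempt and no reset: what is moved stays moved. The work goes in short steps, each a Python script; the robot and the scene stay as the last script left them, time stands still between calls to the robot, and variables do not carry over. Pictures are saved under pics/ and viewed, and the job is handed in when it is done.

```bash
ls; mkdir -p pics; python3 - <<'E'
from bench import manip, effector, viewer
import cv2
for n in ("scene","top","wrist"):
    c=viewer.get_calibration(n); print(n,c)
    im=viewer.get_image(n); cv2.imwrite(f"pics/{n}0.png",im[:,:,::-1])
print(manip.current_clock(),manip.current_tool_pos(),manip.current_tcp_rot(),manip.current_finger_gap())
E
```

```text
pics
scene {'vfov': 43.37389991817308, 'cx': 325.77444694693037, 'cy': 230.5752431670706, 'dist_coeffs': array([-0.2013843,  0.       ,  0.       ,  0.       ,  0.       ]), 'eye': array([1.16275976, 0.47429604, 0.72460451]), 'attitude': array([ 0.35907452,  0.82541346, -0.39424755, -0.18527542])}
top {'vfov': 57.62368600226239, 'cx': 326.4411509176113, 'cy': 244.36336101074244, 'dist_coeffs': array([-0.02307989,  0.        ,  0.        ,  0.        ,  0.        ]), 'eye': array([ 0.55295482, -0.03146881,  0.88610981]), 'attitude': array([ 0.7138395 , -0.69930413,  0.01669774, -0.03358685])}
wrist {'vfov': 67.38894576726825, 'cx': 323.35655687973986, 'cy': 240.5040863684758, 'dist_coeffs': array([-0.06264484,  0.        ,  0.        ,  0.        ,  0.        ]), 'eye': array([ 0.34099697, -0.55789628,  0.38315735]), 'attitude': array([ 0.83188596, -0.5356857 , -0.07883296,  0.12162213])}
0.15 [ 0.26941705 -0.59090451  0.18913102] [ 8.41100132e-01 -5.40878942e-01 -5.94189698e-04 -4.30667075e-04] 0.09172442537297973
```

View pics/scene0.png

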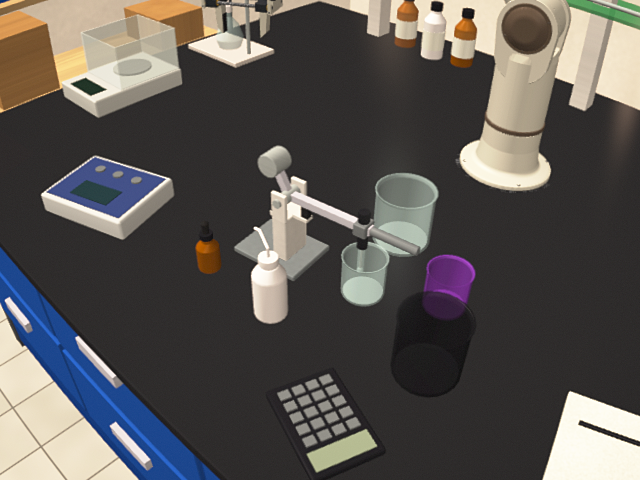

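View pics/top0.png

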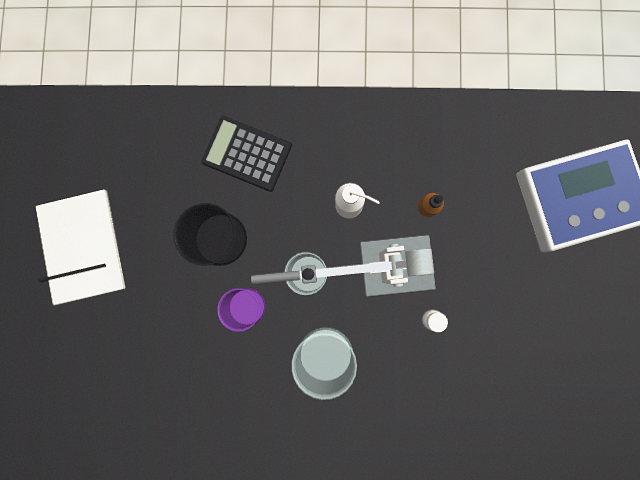

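View pics/wrist0.png

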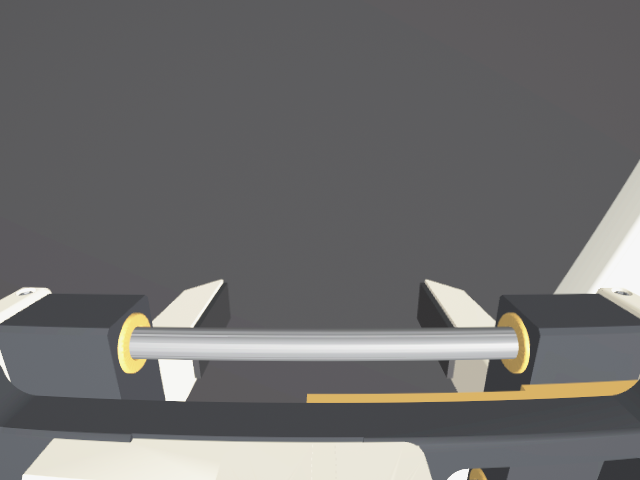

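The scene shows the counterweighted stand with the arm pointing left in the top view, from the pivot at about (395,265) to the grip end at about (252,279). There are four beaker-like things in the top view:
- small clear at (306,273)
- large clear at (324,363)
- black at (210,235)
- purple at (241,309)

The small clear one is the beaker meant. It is not black or purple, it is smaller than the other clear one, and it stands under the electrode. Next I'll measure and confirm in a crop.

```bash
cat > h.py <<'E'
import numpy as np, cv2
from scipy.spatial.transform import Rotation as R
from bench import manip, effector, viewer
def cam(n):
    c=viewer.get_calibration(n); f=240/np.tan(np.radians(c['vfov'])/2)
    K=np.array([[f,0,c['cx']],[0,f,c['cy']],[0,0,1]]); return K,np.array(c['dist_coeffs']),np.array(c['eye']),R.from_quat(c['attitude'])
def ray(n,px):
    K,d,e,r=cam(n); u=cv2.undistortPoints(np.array(px,float).reshape(-1,1,2),K,d).reshape(-1,2)
    return e,r.apply(np.c_[u,np.ones(len(u))])
def onplane(n,px,z):
    e,v=ray(n,px); return e+v*((z-e[2])/v[:,2:3])
def onvplane(n,px,p0,nrm):
    e,v=ray(n,px); return e+v*(((p0-e)@nrm)/(v@nrm))[:,None]
def proj(n,P):
    K,d,e,r=cam(n); P=np.atleast_2d(P); return cv2.projectPoints(r.inv().apply(P-e),np.zeros(3),np.zeros(3),K,d)[0].reshape(-1,2)
E
python3 - <<'E'
from h import *
s=cv2.imread('pics/scene0.png'); t=cv2.imread('pics/top0.png')
a=cv2.resize(t[195:410,165:450],None,fx=2.7,fy=2.7,interpolation=cv2.INTER_CUBIC); cv2.imwrite('pics/topcrop.png',a)
a=cv2.resize(s[140:400,225:490],None,fx=2.3,fy=2.3,interpolation=cv2.INTER_CUBIC); cv2.imwrite('pics/scenecrop.png',a)
# grip mask in top
hsv=cv2.cvtColor(t,cv2.COLOR_BGR2HSV)
for x in range(248,300,4): 
    col=t[255:295,x].astype(int).sum(1); r=np.where(col>230)[0]; print(x, r.min()+255 if len(r) else None, r.max()+255 if len(r) else None)
E
```

```text
248 289 294
252 275 294
256 275 294
260 274 294
264 274 282
268 274 281
272 273 281
276 273 281
280 272 280
284 270 280
288 260 286
292 256 290
296 255 292
```

```bash
python3 - <<'E'
from h import *
print(onplane('top',[[252,279],[395,265],[306,273]],0.135).round(4))
print('bases z0: purple,big,black',onplane('top',[[246,307],[326,355],[220,240]],0.0).round(3))
# IK feasibility
base=np.array([0.49,0.08,0.1])
for tilt in (0,15,30,45,60):
  for yaw in (-90,-60,-30,0,30,60):
    z=np.array([np.cos(np.radians(tilt))*np.cos(np.radians(yaw)),np.cos(np.radians(tilt))*np.sin(np.radians(yaw)),-np.sin(np.radians(tilt))])
    x=np.cross(z,[0,0,1]);x/=np.linalg.norm(x)
    out=''
    for sg in (1,-1):
      M=np.c_[sg*x,np.cross(z,sg*x),z]; q=R.from_matrix(M).as_quat()
      for p in ([.49,.08,.1],[.49,-.05,.32]):
        out+='Y' if manip.solve_ik(p,q) is not None else '.'
    print(tilt,yaw,out)
E
```

```text
[[ 0.5439  0.1142  0.135 ]
 [ 0.5731 -0.1313  0.135 ]
 [ 0.5562  0.0212  0.135 ]]
bases z0: purple,big,black [[ 0.485  0.151  0.   ]
 [ 0.394 -0.013  0.   ]
 [ 0.621  0.209  0.   ]]
0 -90 YYYY
0 -60 YYYY
0 -30 Y.Y.
0 0 ....
0 30 ....
0 60 YYYY
15 -90 YYYY
15 -60 YYYY
15 -30 Y.Y.
15 0 ....
15 30 ....
15 60 YYYY
30 -90 YYYY
30 -60 YYYY
30 -30 ....
30 0 ....
30 30 .Y..
30 60 YYYY
45 -90 YYYY
45 -60 YYYY
45 -30 ...Y
45 0 ....
45 30 .Y..
45 60 YYYY
60 -90 YYYY
60 -60 Y.YY
60 -30 YYYY
60 0 .Y.Y
60 30 .Y.Y
60 60 YYY.
```

View pics/topcrop.png

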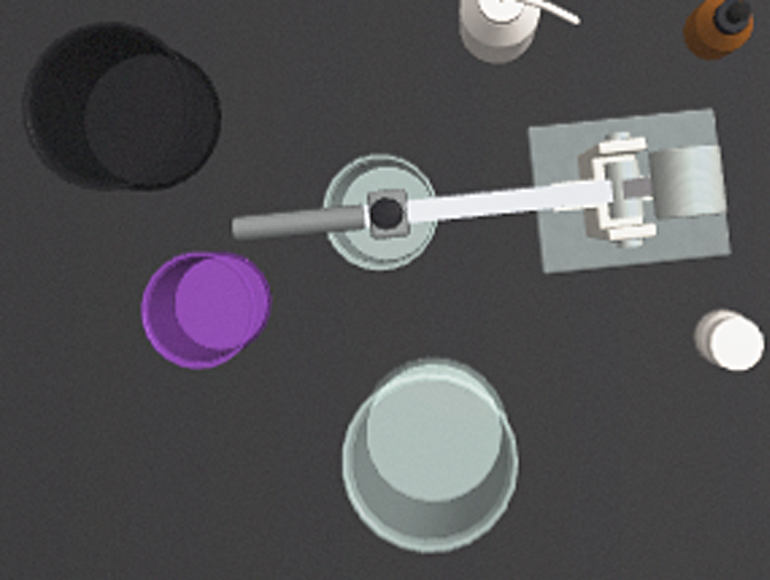

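View pics/scenecrop.png

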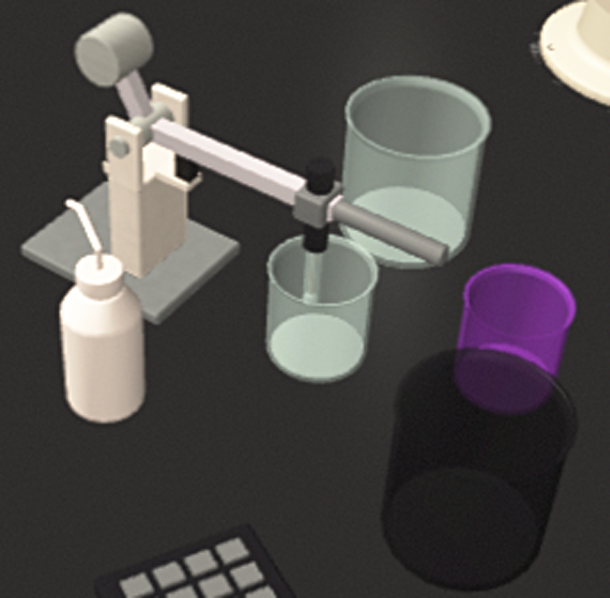

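The enlarged crops confirm it: the electrode hangs in the small clear beaker, crop (380,212) in the top view, with the cap at crop (388,213). Now I'll measure the arm line and the obstacle heights, and check which tool directions the robot can reach.

```bash
cat >> h.py <<'E'
def tri(pt,ps):
    e1,v1=ray('top',[pt]); e2,v2=ray('scene',[ps]); A=np.c_[v1[0],-v2[0]]; k,*_=np.linalg.lstsq(A,e2-e1,rcond=None)
    a,b=e1+k[0]*v1[0],e2+k[1]*v2[0]; return (a+b)/2,np.linalg.norm(a-b)
def quat(tilt,yaw,roll=0,sg=1):
    t,y=np.radians([tilt,yaw]); z=np.array([np.cos(t)*np.cos(y),np.cos(t)*np.sin(y),-np.sin(t)])
    x=np.cross(z,[0,0,1]);x/=np.linalg.norm(x); x=R.from_rotvec(np.radians(roll)*z).apply(x)*sg
    return R.from_matrix(np.c_[x,np.cross(z,x),z]).as_quat()
E
python3 - <<'E'
from h import *
P=onplane('top',[[251,278.7],[264,278],[280,276],[320.6,272],[379.8,267.6]],0.135); print(P.round(4))
d=P[0]-P[-1]; print('dir',np.degrees(np.arctan2(-d[0],d[1])))
c=lambda x,y:(x/2.3+225,y/2.3+140); T=lambda x,y:(x/2.7+165,y/2.7+195)
print('grip end tri',tri(T(233,227),c(446,251)))
print('purple rim',tri(T(195,312),c(519,302)),'base',onplane('scene',[c(507,378)],0),onplane('top',[T(221,305)],0))
print('black rim',tri(T(108,107),c(487,418)),'base',onplane('top',[T(153,119)],0))
print('big rim',tri(T(432,465),c(417,122)),'base',onplane('top',[T(434,436)],0))
for tilt in (0,10,20,30,40,50,60):
  print(tilt,end=' ')
  for yaw in range(-90,75,15):
    out=''
    for sg in (1,-1):
      for p in ([.55,.09,.1],[.565,0.,.28],[.57,-.04,.35]):
        out+='Y' if manip.solve_ik(p,quat(tilt,yaw,0,sg)) is not None else '.'
    print(yaw,out,end=' ')
  print()
E
```

```text
[[ 0.5444  0.1159  0.135 ]
 [ 0.5461  0.0934  0.135 ]
 [ 0.5501  0.0659  0.135 ]
 [ 0.5585 -0.0039  0.135 ]
 [ 0.5681 -0.1053  0.135 ]]
dir 6.135573153195248
grip end tri (array([0.54259129, 0.11636902, 0.1381177 ]), np.float64(0.0039010697292791185))
purple rim (array([0.48454477, 0.15085789, 0.07596977]), np.float64(0.0009478368555664447)) base [[0.48290454 0.15276519 0.        ]] [[0.48351185 0.14892381 0.        ]]
black rim (array([0.62090445, 0.20916096, 0.10606084]), np.float64(0.0026553040286526873)) base [[0.62251548 0.20568163 0.        ]]
big rim (array([ 0.39030737, -0.0135734 ,  0.10308566]), np.float64(0.001761209298260284)) base [[ 0.39077835 -0.01302489  0.        ]]
0 -90 YYYYYY -75 YYYYYY -60 YYYYYY -45 YYYYYY -30 Y..Y.. -15 Y..Y.. 0 ...... 15 ...... 30 ...... 45 YYYYYY 60 YYYYYY 
10 -90 YYYYYY -75 YYYYYY -60 YYYYYY -45 YYYYYY -30 Y..Y.. -15 ...... 0 ...... 15 ...... 30 ...... 45 YYYYYY 60 YYYYYY 
20 -90 YYYYYY -75 YYYYYY -60 YYYYYY -45 YYYYYY -30 Y..Y.. -15 ...... 0 ...... 15 ...... 30 ..Y..Y 45 YYYYYY 60 YYYYYY 
30 -90 YYYYYY -75 YYYYYY -60 YYYYYY -45 YYYYYY -30 Y..Y.Y -15 ...... 0 ...... 15 ...... 30 ..Y... 45 YYYYYY 60 YYYYYY 
40 -90 YYYYYY -75 YYYYYY -60 YYYYYY -45 YY.YYY -30 Y..YYY -15 ..Y..Y 0 ..Y..Y 15 ..Y... 30 .YY... 45 YYYYY. 60 YYYYYY 
50 -90 YYYYYY -75 YYYYYY -60 YY.YYY -45 Y..YYY -30 Y.YYYY -15 YYYYYY 0 .YY.YY 15 .YY.YY 30 .YY... 45 YYYY.. 60 YYYYYY 
60 -90 YYYYYY -75 YYYYYY -60 Y..YYY -45 Y..YYY -30 Y.YYYY -15 YYYYYY 0 YYYYYY 15 YYYYYY 30 YYYYYY 45 YYYY.. 60 YYYY..
```

```bash
cat >> h.py <<'E'
# arm geometry (pivot from grip end measured along the top-view arm line)
END=np.array([0.5440,0.1160,0.135]); yawd=np.radians(5.9)
U=np.array([-np.sin(yawd),np.cos(yawd),0]); PIV=END-0.25*U; Zv=np.array([0,0,1.])
def tdir(th): return U*np.cos(th)+Zv*np.sin(th)
def ndir(th): return -U*np.sin(th)+Zv*np.cos(th)
def tcp(th,q,s=0.222,c=0.018,gap=0.0):
    M=R.from_quat(q).as_matrix(); f=M[:,2]; n=np.cross(f,tdir(th)); n/=np.linalg.norm(n)
    if n@ndir(th)<0:n=-n
    h=abs(n@M[:,0])*.019+abs(n@M[:,1])*.0095
    return PIV+s*tdir(th)-n*(.008+h+gap)+c*f, n
def segd(P,a,b):
    v=b-a; k=np.clip((P-a)@v/(v@v),0,1); return np.linalg.norm(P-a-k[:,None]*v,axis=1)
g=np.linspace(-1,1,15)
def clear(p,q,th):
    M=R.from_quat(q).as_matrix()
    body=np.array([[.095*a,.0375*b,-.066-z] for a in g for b in g for z in np.linspace(0,.15,12)])@M.T+p
    fin=np.array([[.019*a,.0095*b,-z] for a in g for b in g for z in np.linspace(0,.066,12)])@M.T+p
    e0=PIV+.15*tdir(th); o={}
    e=(e0+.032*ndir(th),e0-.097*ndir(th))
    o['fe']=segd(fin,*e).min()-.006; o['be']=segd(body,*e).min()-.006
    o['ba']=segd(body,PIV,PIV+.25*tdir(th)).min()-.010
    A=np.r_[body,fin]
    for k,(x,y,r,h) in dict(pur=(.484,.151,.035,.080),blk=(.621,.208,.064,.108),big=(.390,-.013,.062,.106),bk=(.556,.021,.042,.082)).items():
        d=np.hypot(A[:,0]-x,A[:,1]-y)-r; dz=A[:,2]-h
        o[k]=np.where((d>0)&(dz>0),np.hypot(d,dz),np.maximum(d,dz)).min()
    return o
E
cat > scan.py <<'E'
from h import *
print(PIV)
for tilt in (25,30,35,40,45,50,55):
  for yaw in (-75,-60,-50,-40,-30,-20,-10):
   for roll in (-25,0,25):
    for sg in (1,-1):
      q=quat(tilt,yaw,roll,sg); ok=True; w={}
      for th in (0,.3,.6,.9,1.15,1.35):
        p,n=tcp(th,q); 
        if manip.solve_ik(p,q) is None: ok=False;break
        for k,v in clear(p,q,th).items(): w[k]=min(w.get(k,9),v)
      if ok:
        p,n=tcp(0,q)
        for dz in (.05,.15):
          if manip.solve_ik(p-R.from_quat(q).as_matrix()[:,2]*dz,q) is None: ok=False
        m=min(w.values())
        if m>.010: print(tilt,yaw,roll,sg,ok,'min',round(m,3),{k:round(v,3) for k,v in w.items()},'n0',n.round(2))
E
python3 scan.py
```

```text
[ 0.56969813 -0.1326757   0.135     ]
30 -75 0 1 True min 0.011 {'fe': np.float64(0.045), 'be': np.float64(0.07), 'ba': np.float64(0.011), 'pur': np.float64(0.039), 'blk': np.float64(0.011), 'big': np.float64(0.07), 'bk': np.float64(0.034)} n0 [0.96 0.1  0.26]
30 -75 0 -1 True min 0.011 {'fe': np.float64(0.045), 'be': np.float64(0.07), 'ba': np.float64(0.011), 'pur': np.float64(0.039), 'blk': np.float64(0.011), 'big': np.float64(0.07), 'bk': np.float64(0.034)} n0 [0.96 0.1  0.26]
30 -75 25 1 True min 0.01 {'fe': np.float64(0.044), 'be': np.float64(0.057), 'ba': np.float64(0.01), 'pur': np.float64(0.013), 'blk': np.float64(0.037), 'big': np.float64(0.068), 'bk': np.float64(0.035)} n0 [0.96 0.1  0.26]
30 -75 25 -1 True min 0.01 {'fe': np.float64(0.044), 'be': np.float64(0.057), 'ba': np.float64(0.01), 'pur': np.float64(0.013), 'blk': np.float64(0.037), 'big': np.float64(0.068), 'bk': np.float64(0.035)} n0 [0.96 0.1  0.26]
30 -60 25 1 True min 0.012 {'fe': np.float64(0.041), 'be': np.float64(0.061), 'ba': np.float64(0.012), 'pur': np.float64(0.012), 'blk': np.float64(0.03), 'big': np.fl
[... 23955 characters left out ...]
 n0 [0.84 0.09 0.53]
55 -20 25 -1 True min 0.012 {'fe': np.float64(0.04), 'be': np.float64(0.058), 'ba': np.float64(0.015), 'pur': np.float64(0.045), 'blk': np.float64(0.059), 'big': np.float64(0.012), 'bk': np.float64(0.025)} n0 [0.84 0.09 0.53]
55 -10 -25 -1 True min 0.015 {'fe': np.float64(0.041), 'be': np.float64(0.027), 'ba': np.float64(0.015), 'pur': np.float64(0.038), 'blk': np.float64(0.064), 'big': np.float64(0.064), 'bk': np.float64(0.027)} n0 [0.83 0.09 0.56]
55 -10 0 -1 True min 0.015 {'fe': np.float64(0.041), 'be': np.float64(0.032), 'ba': np.float64(0.015), 'pur': np.float64(0.041), 'blk': np.float64(0.064), 'big': np.float64(0.035), 'bk': np.float64(0.024)} n0 [0.83 0.09 0.56]
```

```bash
cat >> h.py <<'E'
Q=quat(35,-50,25,1); Q2=quat(35,-50,25,-1); FD=R.from_quat(Q).as_matrix()[:,2]
E
python3 - <<'E'
from h import *
q0=np.array(manip.current_q())
for q in (Q,Q2):
  for th,gap,back,up in ((0,.012,.15,.2),(0,.012,.15,0),(0,.012,.0,0),(.7,0,0,0),(1.3,0,0,0)):
    p=tcp(th,q,c=.013,gap=gap)[0]-back*FD+up*Zv; s=manip.solve_ik(p,q); print(p.round(3),None if s is None else np.round(s,2))
p=np.array(manip.current_tool_pos())
for dz in (.15,.25,.3): print(manip.solve_ik(p+[0,0,dz],manip.current_tcp_rot()))
E
```

```text
[0.443 0.171 0.388] [-0.06  0.39 -1.29  1.91  1.05  1.88  1.86]
[0.443 0.171 0.188] [-0.16  0.93 -1.3   2.07  1.3   2.01  1.38]
[0.522 0.077 0.102] [-0.    0.95 -1.09  2.16  1.54  1.79  1.44]
[0.558 0.04  0.256] [ 0.27  0.65 -1.3   2.1   1.42  1.73  1.8 ]
[ 0.59  -0.061  0.336] [ 0.61  0.31 -1.29  2.1   1.33  1.37  2.13]
[0.443 0.171 0.388] [-0.06  0.39 -1.29  1.91  1.05  1.88 -1.28]
[0.443 0.171 0.188] [-0.16  0.93 -1.3   2.07  1.3   2.01 -1.76]
[0.522 0.077 0.102] [-0.01  0.94 -1.07  2.16  1.53  1.77 -1.7 ]
[0.558 0.04  0.256] [ 0.27  0.65 -1.3   2.1   1.42  1.73 -1.34]
[ 0.59  -0.061  0.336] [ 0.46  0.22 -1.09  2.1   1.27  1.27 -0.99]
[ 1.41344725  0.40822438 -0.44897456  1.34851811  0.17474398  1.42519631
 -0.17172573]
[ 1.40147459  0.39480884 -0.46194554  1.15252912  0.17227757  1.63256131
 -0.16178386]
[ 1.38861738  0.40576015 -0.47212632  1.03034906  0.182906    1.74438558
 -0.16135798]
```

```bash
python3 - <<'E'
from h import *
effector.close(5)
p=np.array(manip.current_tool_pos()); print(manip.current_clock(), manip.current_finger_gap())
manip.servo_line(p+[0,0,.23],vel=.35); print(manip.current_clock())
t=tcp(0,Q2,c=.013,gap=.012)[0]-.09*FD
manip.move_pose(t+.2*Zv,Q2); print(manip.current_clock(),manip.current_tool_pos(),np.round(manip.current_force(),2))
cv2.imwrite('pics/s1.png',viewer.get_image('scene')[:,:,::-1]); cv2.imwrite('pics/t1.png',viewer.get_image('top')[:,:,::-1])
E
```

```text
1.5833 0.0006037860018318015
2.3917
5.1583 [0.47472274 0.13218937 0.35334857] [ 0.75 -0.51 -0.58]
```

View pics/s1.png

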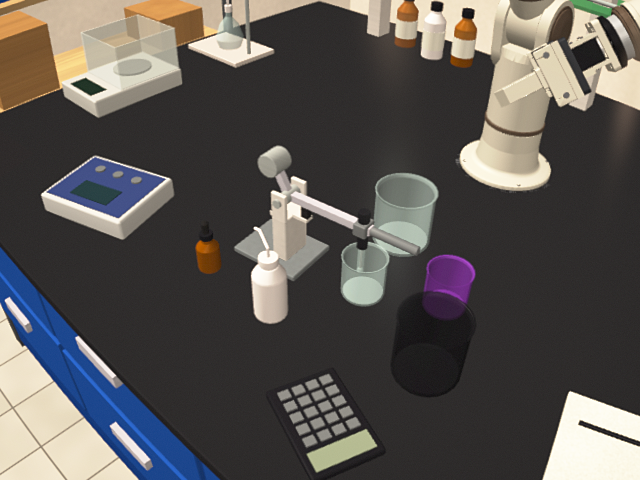

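View pics/t1.png

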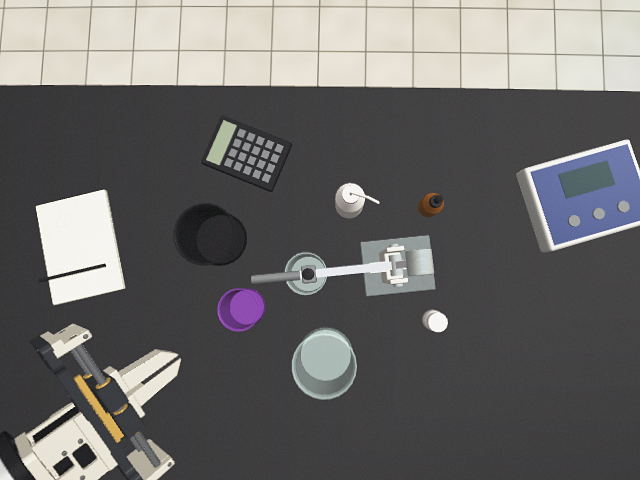

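The shut fingers point towards the grip, with the tip at about (180,353) in the top view. Everything else is where it was. Next I'll check the projected tip, then go down beside the grip.

```bash
python3 - <<'E'
from h import *
print(proj('top',manip.current_tool_pos()),proj('scene',manip.current_tool_pos()))
p=tcp(0,Q2,c=.013,gap=.012)[0]
try:
    manip.servo_line(p-.09*FD,vel=.2)
    print(manip.current_clock(),np.array(manip.current_tool_pos())-(p-.09*FD),np.round(manip.current_force(),2),np.round(manip.current_q(),2))
except manip.PlanningError as e: print(e)
cv2.imwrite('pics/s2.png',viewer.get_image('scene')[:,:,::-1]); cv2.imwrite('pics/t2.png',viewer.get_image('top')[:,:,::-1])
print(proj('top',[manip.current_tool_pos(),p]),proj('scene',[manip.current_tool_pos(),p]))
E
```

```text
[[200.68254587 337.05206918]] [[472.95359926 111.44304988]]
6.4083 [0.00026038 0.00042611 0.00079551] [-0.21  0.4   0.79] [-0.2   0.77 -1.04  2.12  1.3   1.73 -1.7 ]
[[236.88307306 320.30091313]
 [275.94349629 291.70664228]] [[452.76881513 225.85541417]
 [402.53543135 249.42931713]]
```

View pics/s2.png

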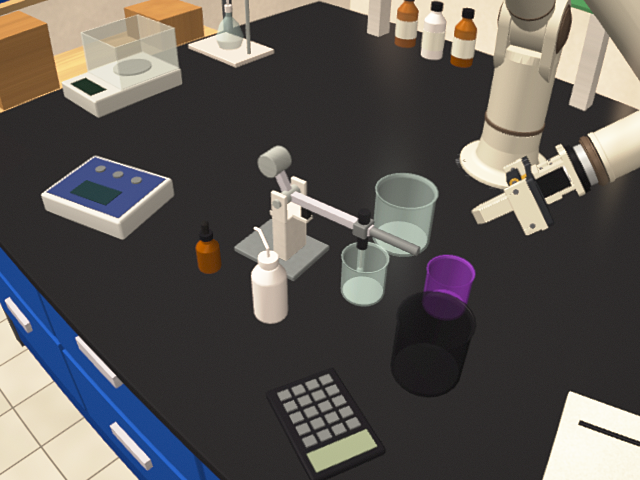

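View pics/t2.png

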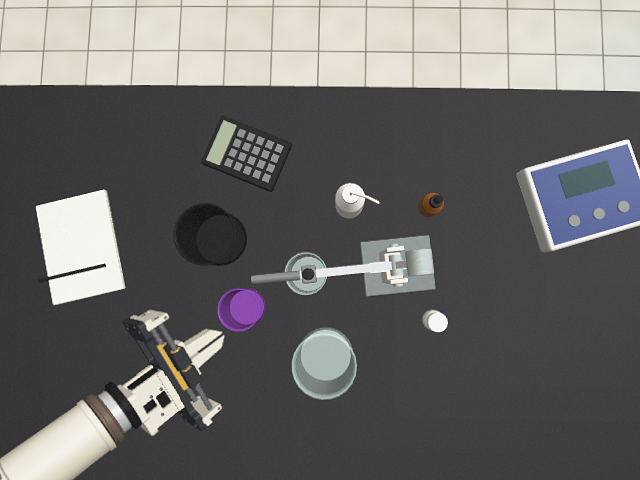

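```bash
python3 - <<'E'
from h import *
t=cv2.imread('pics/t2.png');s=cv2.imread('pics/s2.png')
a=cv2.resize(t[260:440,110:350],None,fx=3.3,fy=3.3,interpolation=cv2.INTER_CUBIC); a=np.clip(a.astype(int)*2,0,255).astype(np.uint8); cv2.imwrite('pics/t2c.png',a)
a=cv2.resize(s[130:280,370:570],None,fx=4,fy=4,interpolation=cv2.INTER_CUBIC); a=np.clip(a.astype(float)*2,0,255).astype(np.uint8); cv2.imwrite('pics/s2c.png',a)
print(manip.current_tool_pos(),manip.current_tcp_rot(),Q2,manip.current_finger_gap())
E
```

```text
[0.47473887 0.1335505  0.15450394] [0.87943835 0.11519646 0.2489142  0.38904972] [0.87942233 0.11577815 0.24809735 0.38943483] 0.0004625998392611433
```

View pics/t2c.png

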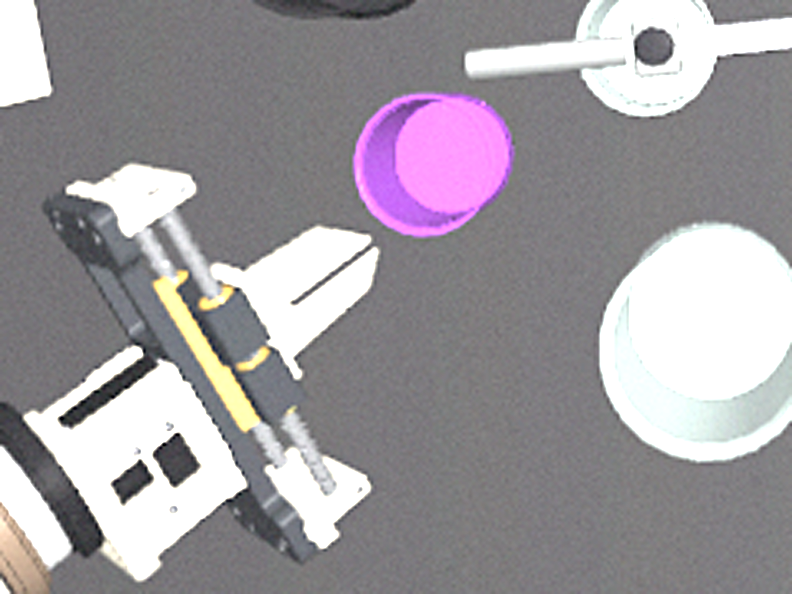

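View pics/s2c.png

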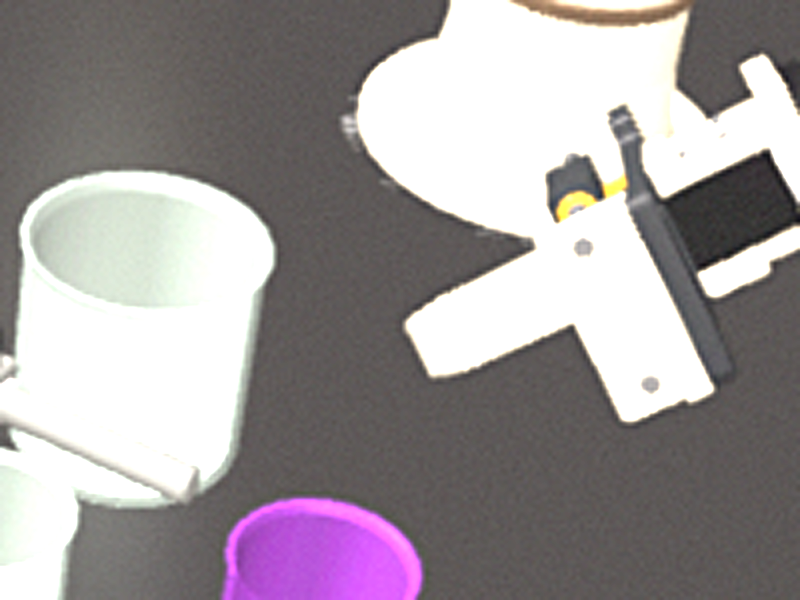

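```bash
python3 - <<'E'
from h import *
p=np.array(manip.current_tool_pos())
for a,b in (((225.2,333.6),(475,217)),((223.5,335.5),(475,217)),((225.2,333.6),(471.5,212)),((225.2,333.6),(478,224))):
    P,e=tri(a,b); print(P.round(4),e.round(4),'tool-frame offset',R.from_quat(Q2).inv().apply(P-p).round(4))
# previous pose
P,e=tri((181,352),(499,99)); print(P,e,P-[0.4747,.1322,.3533])
# robot base ref
print(onplane('scene',[(505,180)],0.0))
print(np.array(manip.current_q()))
c=viewer.get_calibration('wrist');print(c['eye'],R.from_quat(Q2).inv().apply(c['eye']-p))
print(R.from_quat([ 8.41100132e-01,-5.40878942e-01,-5.94189698e-04,-4.30667075e-04]).inv().apply(np.array([ 0.34099697,-0.55789628,0.38315735])-[0.26941705,-0.59090451,0.18913102]))
cv2.imwrite('pics/w2.png',viewer.get_image('wrist')[:,:,::-1])
E
```

```text
[0.4516 0.1526 0.1687] 0.0087 tool-frame offset [-0.0072 -0.0025 -0.0322]
[0.4496 0.1537 0.1684] 0.0048 tool-frame offset [-0.0086 -0.0034 -0.0339]
[0.4541 0.1484 0.1779] 0.0043 tool-frame offset [-0.0035  0.0072 -0.0336]
[0.4488 0.1572 0.1556] 0.0119 tool-frame offset [-0.0122 -0.0153 -0.0291]
[0.45643231 0.15374163 0.37291701] 0.010500755788815819 [-0.01826769  0.02154163  0.01961701]
[[0.06071389 0.03579177 0.        ]]
[-0.19727889  0.77142013 -1.04092405  2.12141864  1.30434944  1.73444716
 -1.6955925 ]
[0.37230055 0.30872918 0.20807279] [ 0.00098691 -0.07864294 -0.19458961]
[-0.00061895 -0.07883917 -0.19401919]
```

View pics/w2.png

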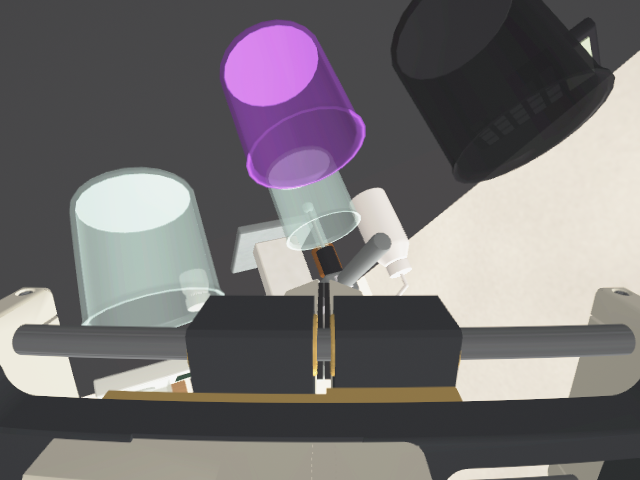

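```bash
python3 - <<'E'
from h import *
K,d,e,r=cam('wrist'); p=np.array(manip.current_tool_pos()); q=R.from_quat(manip.current_tcp_rot())
for z in (.0,-.01,-.02,-.03,-.04):
    for y in (-.01,0,.01): print(z,y,proj('wrist',[p+q.apply([a,y,z]) for a in (-.046,0,.046)]).round(0).tolist())
a=cv2.imread('pics/wrist0.png')[250:420,100:560]; cv2.imwrite('pics/w0c.png',cv2.resize(np.clip(a.astype(float)*1.7,0,255).astype(np.uint8),None,fx=1.7,fy=1.7))
a=cv2.imread('pics/w2.png')[210:330,240:420]; cv2.imwrite('pics/w2c.png',cv2.resize(np.clip(a.astype(float)*1.7,0,255).astype(np.uint8),None,fx=4,fy=4))
E
```

```text
0.0 -0.01 [[242.0, 258.0], [322.0, 258.0], [402.0, 258.0]]
0.0 0 [[243.0, 274.0], [322.0, 274.0], [401.0, 274.0]]
0.0 0.01 [[244.0, 289.0], [322.0, 290.0], [400.0, 289.0]]
-0.01 -0.01 [[238.0, 264.0], [322.0, 264.0], [406.0, 264.0]]
-0.01 0 [[239.0, 280.0], [322.0, 281.0], [405.0, 280.0]]
-0.01 0.01 [[240.0, 297.0], [322.0, 297.0], [403.0, 297.0]]
-0.02 -0.01 [[234.0, 270.0], [322.0, 270.0], [410.0, 270.0]]
-0.02 0 [[235.0, 288.0], [322.0, 288.0], [409.0, 288.0]]
-0.02 0.01 [[236.0, 305.0], [322.0, 305.0], [407.0, 305.0]]
-0.03 -0.01 [[229.0, 278.0], [322.0, 278.0], [415.0, 278.0]]
-0.03 0 [[230.0, 296.0], [322.0, 296.0], [413.0, 296.0]]
-0.03 0.01 [[232.0, 314.0], [322.0, 314.0], [412.0, 314.0]]
-0.04 -0.01 [[223.0, 286.0], [321.0, 286.0], [420.0, 286.0]]
-0.04 0 [[225.0, 305.0], [322.0, 305.0], [418.0, 305.0]]
-0.04 0.01 [[227.0, 324.0], [322.0, 324.0], [416.0, 324.0]]
```

View pics/w0c.png

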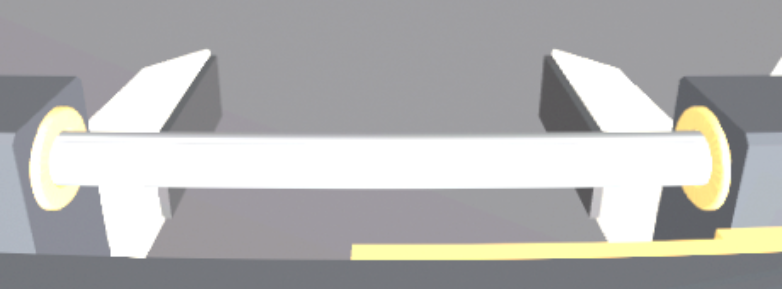

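View pics/w2c.png

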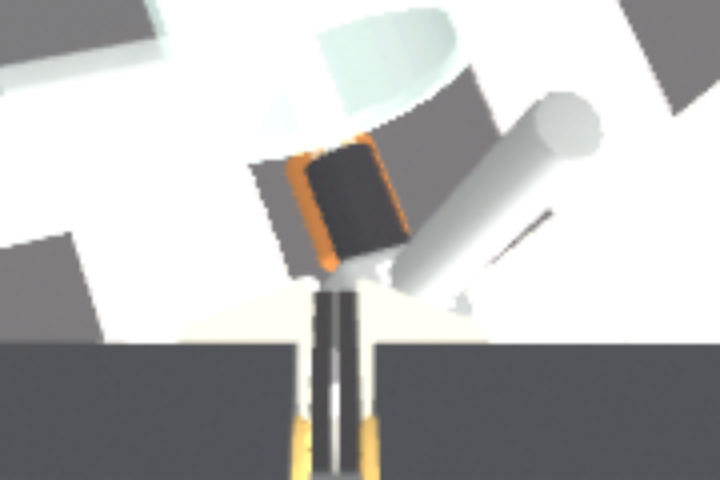

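```bash
python3 - <<'E'
from h import *
p=np.array(manip.current_tool_pos()); q=R.from_quat(manip.current_tcp_rot()); print(manip.grip_depth)
for z in (-.02,-.03,-.035,-.04,-.06): print(z,'slit top',proj('top',p+q.apply([0,-.0095,z])).round(1),'scene left/right jaw side top/bottom',proj('scene',[p+q.apply([a,b,z]) for a in(-.012,.012) for b in (-.0095,.0095)]).round(1).tolist())
E
```

```text
0.0188
-0.02 slit top [[224.8 326.7]] scene left/right jaw side top/bottom [[467.3, 223.7], [461.9, 213.2], [466.5, 227.9], [461.0, 217.1]]
-0.03 slit top [[220.1 330.3]] scene left/right jaw side top/bottom [[473.0, 221.1], [467.6, 210.5], [472.4, 225.2], [466.8, 214.4]]
-0.035 slit top [[217.6 332.1]] scene left/right jaw side top/bottom [[475.9, 219.7], [470.5, 209.2], [475.3, 223.8], [469.8, 213.0]]
-0.04 slit top [[215.2 333.9]] scene left/right jaw side top/bottom [[478.8, 218.4], [473.3, 207.8], [478.2, 222.5], [472.7, 211.6]]
-0.06 slit top [[205.3 341.2]] scene left/right jaw side top/bottom [[490.3, 213.0], [484.9, 202.3], [490.1, 216.9], [484.5, 206.0]]
```

```bash
python3 - <<'E'
from h import *
p=np.array(manip.current_tool_pos()); q=R.from_quat(manip.current_tcp_rot())
for z in (-.02,-.03,-.035,-.04,-.06,-.08): print(z,'slit top',proj('top',p+q.apply([0,.0095,z])).round(1), 'edges',proj('top',[p+q.apply([a,.0095,z]) for a in (-.019,.019)]).round(1).tolist())
a=cv2.imread('pics/t2.png')[310:370,170:250]; cv2.imwrite('pics/t2d.png',cv2.resize(a,None,fx=9,fy=9,interpolation=cv2.INTER_CUBIC))
E
```

```text
-0.02 slit top [[230.4 327.8]] edges [[235.6, 337.4], [225.1, 318.1]]
-0.03 slit top [[225.6 331.5]] edges [[230.8, 341.1], [220.2, 321.7]]
-0.035 slit top [[223.1 333.3]] edges [[228.4, 342.9], [217.7, 323.5]]
-0.04 slit top [[220.7 335.1]] edges [[226.0, 344.8], [215.2, 325.3]]
-0.06 slit top [[210.6 342.7]] edges [[216.1, 352.4], [205.0, 332.7]]
-0.08 slit top [[200.2 350.5]] edges [[205.9, 360.3], [194.4, 340.4]]
```

View pics/t2d.png

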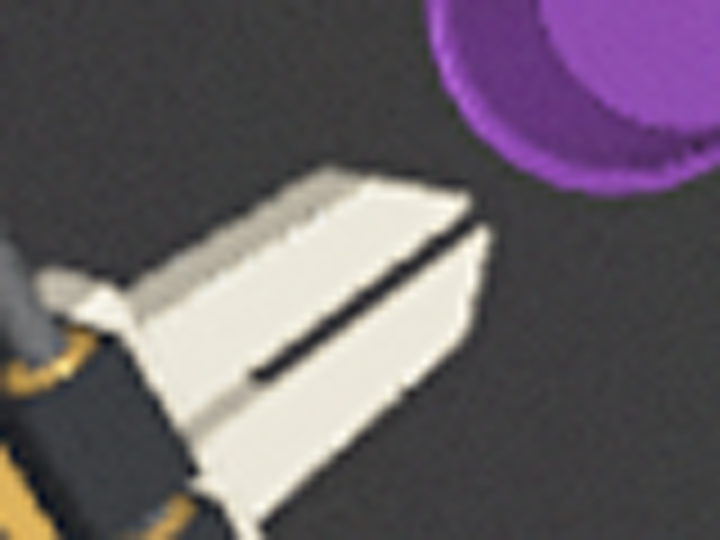

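```bash
sed -i 's/-.066-z\]/-.095-z]/; s/np.linspace(0,.066,12)/np.linspace(0,.095,16)/' h.py; python3 - <<'E'
from h import *
for c in (.050,.056):
 for s in (.222,.23):
  w={}
  for th in (0,.2,.4,.6,.8,1,1.15,1.3,1.4):
    p,n=tcp(th,Q2,s=s,c=c); ok=manip.solve_ik(p,Q2) is not None
    for k,v in clear(p,Q2,th).items():
        if v<w.get(k,(9,))[0]: w[k]=(v.round(3),th)
    if c==.05 and s==.23: print(th,ok,p.round(3),n.round(2))
  print(c,s,{k:(float(v[0]),v[1]) for k,v in w.items()})
E
```

```text
0.05 0.222 {'fe': (0.012, 0.6), 'be': (0.065, 1.4), 'ba': (0.011, 0.8), 'pur': (0.019, 0), 'blk': (0.032, 0), 'big': (0.027, 0), 'bk': (-0.005, 0)}
0 True [0.55  0.062 0.088] [0.78 0.08 0.63]
0.2 True [0.553 0.062 0.131] [ 0.69 -0.07  0.72]
0.4 True [0.56  0.054 0.174] [ 0.53 -0.28  0.8 ]
0.6 True [0.571 0.037 0.218] [ 0.25 -0.53  0.81]
0.8 True [0.582 0.01  0.258] [-0.11 -0.72  0.68]
1 True [ 0.594 -0.02   0.288] [-0.42 -0.78  0.47]
1.15 True [ 0.602 -0.049  0.308] [-0.57 -0.76  0.31]
1.3 True [ 0.609 -0.082  0.323] [-0.67 -0.72  0.18]
1.4 True [ 0.613 -0.105  0.33 ] [-0.71 -0.69  0.11]
0.05 0.23 {'fe': (0.02, 0.6), 'be': (0.072, 1.4), 'ba': (0.017, 0.6), 'pur': (0.017, 0), 'blk': (0.031, 0), 'big': (0.032, 0), 'bk': (-0.001, 0)}
0.056 0.222 {'fe': (0.007, 0.6), 'be': (0.06, 1.4), 'ba': (0.005, 0.8), 'pur': (0.017, 0), 'blk': (0.029, 0), 'big': (0.023, 0), 'bk': (-0.009, 0)}
0.056 0.23 {'fe': (0.015, 0.6), 'be': (0.067, 1.4), 'ba': (0.012, 0.6), 'pur': (0.014, 0), 'blk': (0.028, 0), 'big': (0.029, 0), 'bk': (-0.005, 0)}
```

All three cameras put the visible fingertips about 36 mm behind the reported TCP: the slit between the fingers ends at (223,334) in the top view. I'll plan contact with the fingertips as seen, which means a contact point 46 mm behind the reported TCP. Then I'll advance under the grip and look again.

```bash
echo "C=.046; S=.230" >> h.py; python3 - <<'E'
from h import *
p,n=tcp(0,Q2,s=S,c=C,gap=.012)
f0=np.array(manip.current_force())
manip.servo_line(p-.07*FD,vel=.15)
print(manip.current_clock(),np.round(np.array(manip.current_force())-f0,2))
manip.servo_line(p,vel=.08)
print(manip.current_clock(),manip.current_tool_pos(),p,np.round(np.array(manip.current_force())-f0,2))
t=viewer.get_image('top')[:,:,::-1];s=viewer.get_image('scene')[:,:,::-1]; cv2.imwrite('pics/s3.png',s);cv2.imwrite('pics/t3.png',t)
a=cv2.resize(s[180:330,330:530],None,fx=3,fy=3); b=cv2.resize(t[220:340,170:330],None,fx=3.75,fy=3.75)
cv2.imwrite('pics/c3s.png',a);cv2.imwrite('pics/c3t.png',b)
E
```

```text
7.025 [-1.06 -1.17 -1.08]
8.05 [0.53823616 0.06447401 0.08296612] [0.53826124 0.06393215 0.08284496] [-1.07  0.08 -0.89]
```

View pics/c3s.png

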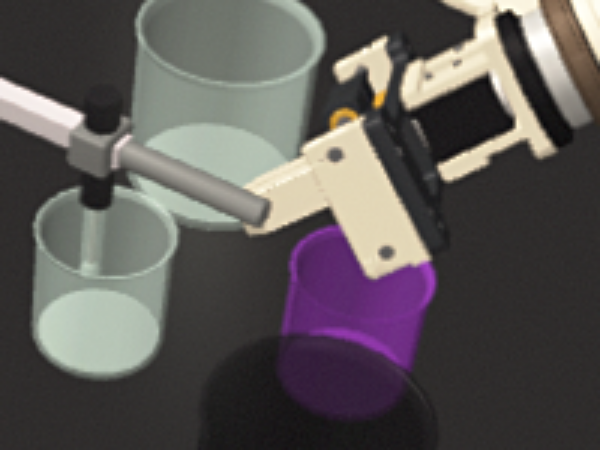

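View pics/c3t.png

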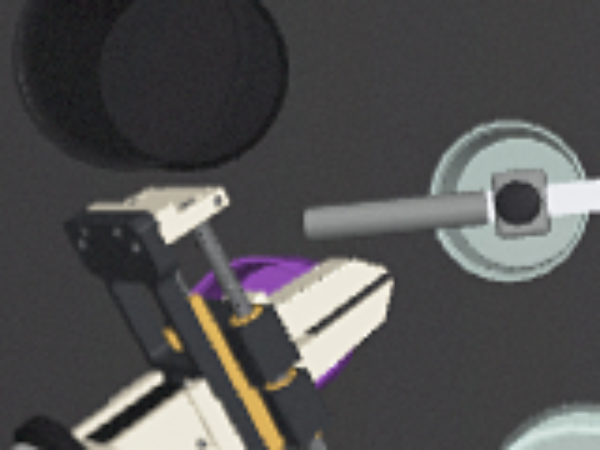

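The fingertip is beside and below the grip: tip at (275,295) in the top view, with the grip at row 277. It isn't far enough under, and nothing has been touched. I'll go 14 mm deeper along the fingers and start lifting slowly.

```bash
cat >> h.py <<'E'
def CC(th): return float(np.interp(th,[0,.15,.6],[.060,.060,.050]))
def step(th,gap=0,vel=.06):
    p,n=tcp(th,Q2,s=S,c=CC(th),gap=gap); manip.servo_line(p,vel=vel); return n
def look(k,sx=(60,340,200,540)):
    s=viewer.get_image('scene')[:,:,::-1]; cv2.imwrite(f'pics/s{k}.png',s)
    a,b,c,d=sx; cv2.imwrite(f'pics/c{k}.png',cv2.resize(s[a:b,c:d],None,fx=2.1,fy=2.1))
E
python3 - <<'E'
from h import *
step(0,gap=.012); f0=np.array(manip.current_force()); print(manip.current_clock(),f0.round(2))
for th,g in ((0,0),(.1,0),(.2,0),(.3,0)):
    step(th,g); print(th,manip.current_clock(),np.round(np.array(manip.current_force())-f0,2))
look(4); cv2.imwrite('pics/t4.png',viewer.get_image('top')[:,:,::-1])
E
```

```text
8.5333 [ 0.2   0.42 -1.4 ]
0 8.8833 [-1.49 -0.65 -0.68]
0.1 9.3917 [-4.03 -2.8   0.04]
0.2 9.9083 [-3.14 -1.43 -0.77]
0.3 10.4417 [-2.82  1.34 -0.05]
```

View pics/c4.png

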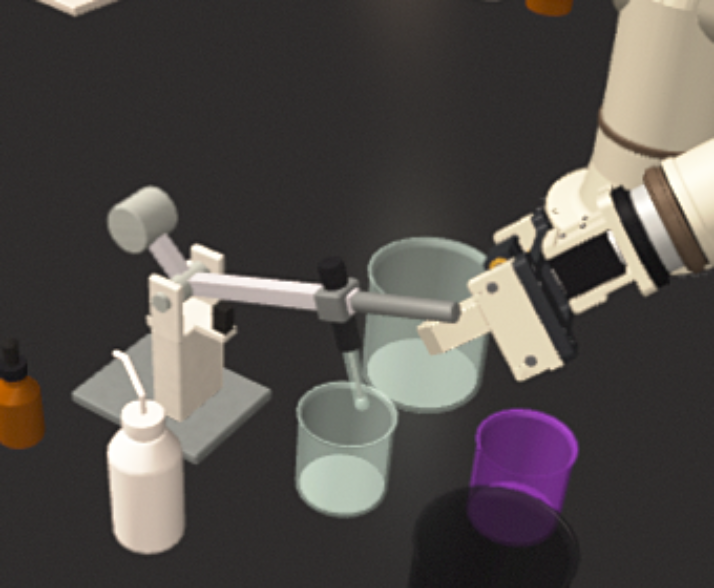

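View pics/t4.png

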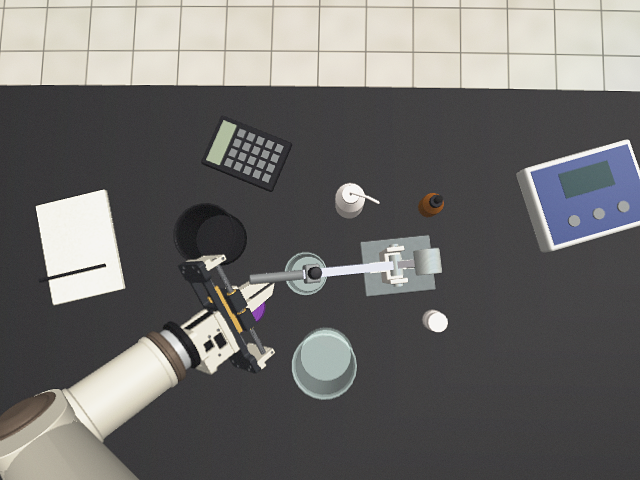

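The grip rests on the fingers near its outer end, the arm is up about 0.3 rad and the electrode is swinging clear. The beaker has not moved. Continuing.

```bash
python3 - <<'E'
from h import *
f0=np.array([.2,.42,-1.4])
for th in (.4,.5,.6,.7,.8):
    step(th); print(th,manip.current_clock(),np.round(np.array(manip.current_force())-f0,2))
look(5); cv2.imwrite('pics/t5.png',viewer.get_image('top')[:,:,::-1])
E
```

```text
0.4 11.075 [-1.34 -0.37  0.81]
0.5 11.625 [-0.03  0.72  0.56]
0.6 12.2 [1.42 0.94 0.75]
0.7 12.7917 [ 0.25 -0.4   1.23]
0.8 13.3167 [-0.01 -0.24  0.6 ]
```

View pics/c5.png

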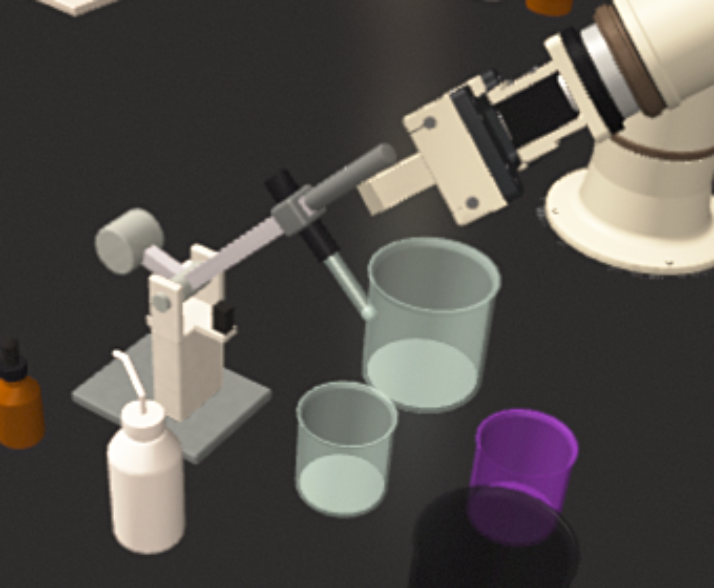

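View pics/t5.png

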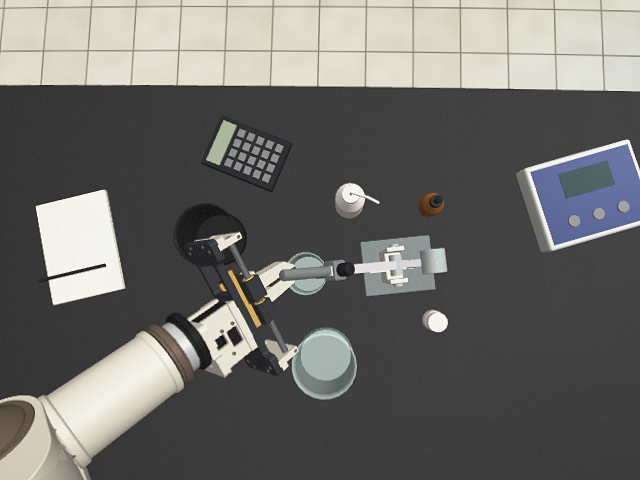

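The arm is at about 0.75 rad with the fingers under the grip's end, well clear of the electrode. The beaker is unmoved. Now through the balance point, slowly.

```bash
python3 - <<'E'
from h import *
f0=np.array([.2,.42,-1.4])
for th in (.9,1.0,1.1,1.18):
    step(th,vel=.05); print(th,manip.current_clock(),np.round(np.array(manip.current_force())-f0,2))
look(6); cv2.imwrite('pics/t6.png',viewer.get_image('top')[:,:,::-1])
E
```

```text
0.9 14.0 [-0.28 -0.6   1.  ]
1.0 14.6083 [-0.41  0.26  1.18]
1.1 15.2333 [-0.33  0.12  1.54]
1.18 15.775 [-0.57 -0.64  1.89]
```

View pics/c6.png

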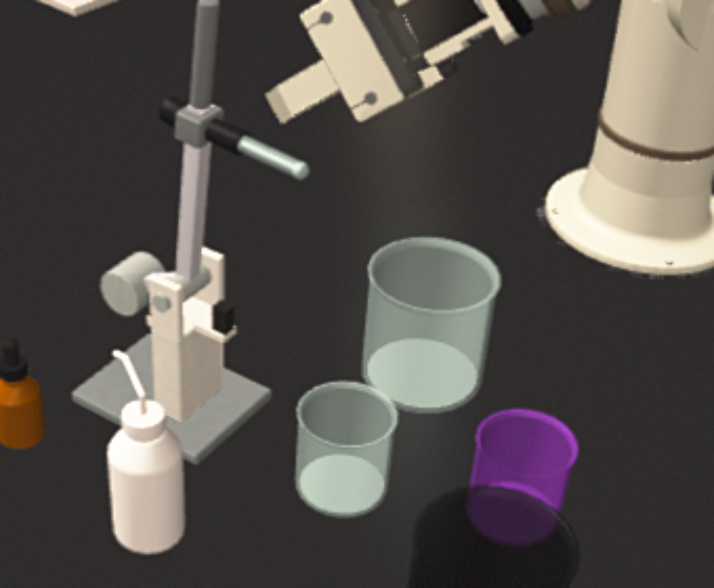

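View pics/t6.png

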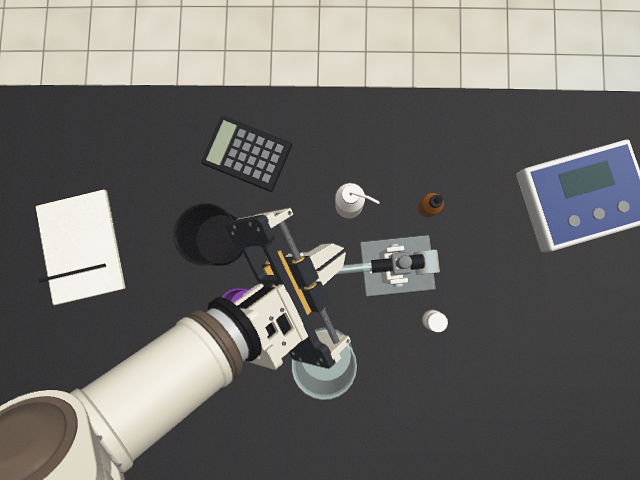

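The arm has passed balance and is sinking onto its upper stop by itself. The fingers are free. I'll retreat backwards along the finger axis, which leads up and away from the electrode.

```bash
python3 - <<'E'
from h import *
p=np.array(manip.current_tool_pos())
for d in (-.15*FD,-.12*FD,-.1*FD,-.1*FD+[-.03,.06,0.03],np.array([-.05,.12,.05])):
    try: manip.servo_line(p+d,vel=.12); print('ok',d); break
    except manip.PlanningError as e: print(d,e)
manip.sleep(1.5)
print(manip.current_clock(),manip.current_tool_pos(),np.round(manip.current_force(),2))
look(7); cv2.imwrite('pics/t7.png',viewer.get_image('top')[:,:,::-1])
manip.sleep(1.0); look(8)
a=cv2.imread('pics/s7.png').astype(int);b=cv2.imread('pics/s8.png').astype(int); print('changed px',(abs(a-b).max(2)>40).sum())
# arm angle: bar centre line in scene, cast on arm plane
nrm=np.cross(U,Zv); P=onvplane('scene',[(225+0,0)],PIV,nrm)
E
```

```text
ok [-0.07898112  0.09412603  0.08603647]
18.775 [0.524594   0.03852514 0.39697677] [ 0.81 -0.69  0.47]
changed px 0
```

View pics/s8.png

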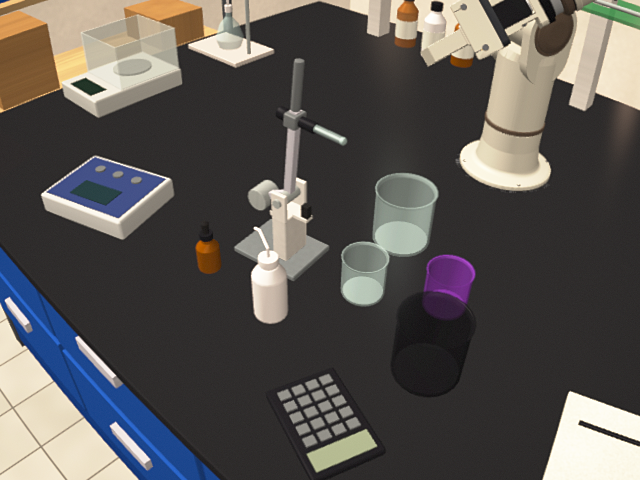

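View pics/t7.png

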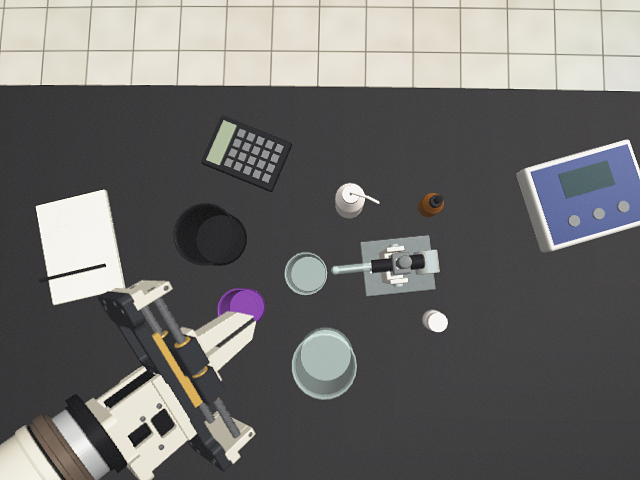

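```bash
python3 - <<'E'
from h import *
nrm=np.cross(U,Zv); P=onvplane('scene',[(298,63)],PIV,nrm)[0]-PIV; print('grip end angle',np.arctan2(P[2],P@U),np.linalg.norm(P))
a=cv2.imread('pics/s0.png') if False else cv2.imread('pics/scene0.png'); b=cv2.imread('pics/s8.png')
t0=cv2.imread('pics/top0.png');t7=cv2.imread('pics/t7.png')
d=lambda x,y,r:int((abs(x[r[0]:r[1],r[2]:r[3]].astype(int)-y[r[0]:r[1],r[2]:r[3]].astype(int)).max(2)>30).sum())
print('wash',d(t0,t7,(180,220,330,385)),'dropper',d(t0,t7,(190,218,415,446)),'jar',d(t0,t7,(306,336,418,452)),'big',d(t0,t7,(325,400,290,358)),'black',d(t0,t7,(202,267,172,248)),'purple scene',d(a,b,(255,320,424,478)),'beaker scene lower',d(a,b,(275,306,338,390)))
print(manip.current_clock(), np.abs(manip.current_joint_velocities()).max())
manip.hand_in()
E
```

```text
grip end angle 1.4872878796576205 0.24200227381199038
wash 0 dropper 0 jar 0 big 0 black 0 purple scene 0 beaker scene lower 0
19.925 0.0019725223237438993
the job is handed in; nothing more can be done
```

The electrode arm is raised against its upper stop and stays there by itself. I handed the job in at about 20 s of the 38 s allowed, and no verdict is reported.

I pushed the grip up from below, near its outer end, with the shut fingertips at 0.05–0.06 m/s. The reported force stayed around 5 N at most. Once the arm passed its balance point it left the fingers and settled by itself, and I then backed away along the finger axis.

**Last checks:**
- **Arm:** the cameras give an angle of about 1.487 rad, against 1.48 at the stop. It did not move between two pictures 1 s apart.
- **Electrode:** it is clear of the beaker, and the pictures and the clearance calculation show no touch.
- **Other things:** the regions compared before and after showed no change for the beaker, the wash bottle, the dropper bottle, the jar and the three other cups.
- **Robot:** it was clear of everything and at rest at hand-in.

**Disagreements:**
- All three cameras put the fingertips about 36 mm behind the reported TCP, which does not match the description. I planned the contact by the camera view.
- The force reading wandered by about 1 N without contact, so the contact forces are only rough.

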